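Lower the forearm phantom's ratchet cradle flat

ROBOT

A 6-joint arm with a two-finger parallel gripper is mounted at the origin on the work surface. World frame = base frame: x ahead of the robot, y to its left, z up, the work surface at z = 0. Lengths are in mm, angles in rad, forces in N, time in s.
With the tool pointing down it reaches from about 325 to 1000 mm from the base axis. Payload 5.1 kg.
Tool frame: the origin (TCP) lies at the very end of the fingers, on their centre line; the grasp point (between the pads) lies 19 mm behind it (ctrl.tcp_to_grasp is the distance from the TCP to the grasp point, in mm); z points along the fingers, y is the direction in which the jaws open and shut (so a half turn about z gives the same grasp; the last joint's range is limited). The gripper opens to 85 mm and grips with 20 to 120 N. Pads are 22 mm wide; open, the fingers measure 114 mm over their backs; the gripper's body (76 mm by 85 mm) begins 54 mm behind the grasp point. The pads swing forward as they close: fully open they stand 13 mm farther back than shut.
Start: joints at [-1.2, 0.124, 1.65, -0, 1.367, -0.083], TCP at [284.917, -584.215, 199.422] pointing down, gripper open.
Joint ranges: [-2.61, 2.61], [-1.02, 2.33], [0.03, 2.71], [-1.35, 4.49], [0.32, 2.68], [-2.91, 2.91]. Speed limits (rad/s): [2.57, 2.57, 3.14, 3.14, 3.14, 3.14].

INTERFACE

Orientations are given as a rotation vector (axis times angle).
In Python, from rig import ctrl, snapshot, get_calibration, ticket gives the robot as it stands. The module is installed in compiled form; this text tells all that it offers.
- The arm moves only by the tool arm_command, never from a script. Its argument "moves" is a list of rows, each a list of 4 numbers: the shift along the tool's x, y, z each as a share of 400 mm, from -1 to 1, then the turn about the tool's z as a share of 4 degrees, from -1 to 1. In form: [[tx, ty, tz, yaw], ...]. A call has 1 to 10 rows; each row shifts and turns the pose as measured when the row begins, along the tool's axes as they then stand; what a row does not reach is not made up. A row lasts 1/10 s, in which the tool goes at most 50 mm and 8.59 degrees, less where a joint would pass 70% of its speed; a pose out of reach is approached as far as the arm can. A call with a number of a shift or a turn outside -1 to 1 is refused whole. A call with a gripper value outside its range is refused whole. "hand" is the gripper command: -1 is fully open, 1 is shut, values between are in proportion, set as the call begins (left out, the last holds). The fingers move at their own pace and stop on an object; "newtons" is the grip in N (left out, the last holds). Time passes only in rows, so rows that do not move let the fingers close. It gives the time, the measured TCP pose, the force and the opening at its end, in the units of the state.
- ctrl.observe(): the state, without advancing time (a new reading comes with each control period).
- snapshot(name): name is "scene" or "top"; returns the picture (480x640x3 uint8, red, green, blue); there is no depth.
- get_calibration(name): a dict with "fx", "fy", "cx", "cy" (pixels), "rvec" (rotation vector, rad) and "tvec" (3), from world to camera coordinates, as OpenCV has them. Camera axes: x right, y down, z forward; pixel columns grow to the right and rows downward; lengths in mm; the calibration is good to about 2 mm. A picture is of the moment at which its call begins. get_calibration takes no time and is no camera call.
- ticket.finish_job(): hands the job in, once; it reports no verdict.
The state is a dict: "clock": time; "qpos": joint angles; "joint_velocities": joint speeds; "joint_efforts": joint torques, N m; "eef_pos": TCP position; "tool_rot": TCP orientation; "wrist_force": force on the tool from outside, world axes, zero at the start; "torque": the same for the moment, N m; "opening": opening from 0.0 (shut) to 1.0 (fully open).
Only numpy, scipy, OpenCV 4.12 (cv2) and the standard library are available. Lean on these libraries where they do the work, as an engineer would, in place of code of your own. Each camera call takes 0.05 s, during which the arm holds its last target.

TASK

The resin forearm phantom has to lie flat for the next flow run. With a fingertip, press the release paddle at the raised end of its tilting cradle to free the ratchet pawl and, keeping the paddle pressed, push the bed gently down past the teeth until it lies flat on its stops, then let go so that the pawl springs back into the bottom notch. Only press and push: grip and lift nothing, keep off the phantom itself, and leave the things around it where they are.

Things in the scene. Friction and masses are not known exactly. Their poses are not given: they have to be found in the camera images.
- cradle: The tilting cradle's fixed base: a black plate 220 x 360 x 12 mm screwed to the table. Origin: centre of its underside, on the table. Its y axis runs along the bed from the hinge end to the free (raised) end, x across the bed towards the side with the steel toothed quadrant and the pawl, z up. Two rubber-capped stops on it carry the bed when it is flat.
- tilt_bed (a joint): Tilt of the bed, an aluminium tray 160 x 270 mm. 0 = flat on its stops, grows as the free end goes up, at most 0.66 rad; starts at 0.40 to 0.60. The hinge has stiff friction: the bed stays where it is left, and with the pawl free takes 5 to 8 N along its arc at the paddle (a little more when fast). With the pawl in the teeth (every 0.1 rad) it goes down only to the next tooth.
- hinge (a point): A point on the bed's hinge axis, beside the quadrant: at (98, -150, 65) mm in the cradle base's frame. The axis runs along the base's x; the bed turns about it.
- release_pawl (a joint): Ratchet pawl and thumb paddle, one rigid steel bell-crank on the bed's side, which the bed carries. 0 = hook at the root of the teeth (up to 0.07 on a tooth's slope), grows as the paddle is pressed down, clear of all teeth above 0.07, 0.14 = paddle fully down. A spring returns it; the paddle takes 2 N at first, 4 N fully down, less than moves the bed.
- paddle (a point): Centre of the top face of the thumb paddle: a rubber-topped steel plate, 36 mm across the bed and 42 mm along it, past the tray's corner at the free end, quadrant side, free air around and below. From the hinge axis 302 mm along the bed and, not pressed, 23 mm above the bed's line; from the pawl's pivot 142 and 23 mm. Travel 20 mm. Bed flat and paddle released: 88 mm above the table.
- grab_bar (a point): Top of the middle of the plain grab bar (12 mm steel) across the bed's end, not the release: 310 mm from the hinge axis along the bed, 116 mm from the paddle's centre across the bed. Pushing here alone is stopped by the ratchet.
- phantom: Amber resin forearm phantom with hand, about 260 mm long, up to 82 mm thick, strapped in saddles on the bed, hand towards the free end. Origin: on its axis, 58 mm above the bed's line and 135 mm from the hinge axis along the bed. Its y axis points along the bed towards the free end. Not to be touched.
- syringe: Loose clear syringe, lying, 190 mm long, 29 mm thick. Origin under its barrel. Bystander.
- ball_valve: Loose brass ball valve with a flat blue lever, 65 mm body, 43 mm high. Origin under its body. Bystander.
- y_fitting: Loose white plastic Y hose fitting, 85 mm long, 17 mm thick. Origin under its branching. Bystander.
- wrench: Loose steel spanner lying flat, 130 mm long. Bystander.
- tub: Loose open white plastic tub, 124 mm across, 80 mm high. Origin: centre of its underside. Bystander.
- gel_bottle: Loose white bottle, 60 mm across, 170 mm high, standing. Origin: centre of its underside. Bystander.
- screwdriver: Loose screwdriver lying, 180 mm long. Bystander.
- pawl_pivot (a point): The pawl's pivot pin on the bed's side, parallel to the hinge axis: 160 mm from it along the bed, on the bed's line (level with the hinge when the bed is flat). It moves with the bed.

How it is judged:
By the outcome, as a careful person would: the job done as asked, in the order asked, and still so for the second after the job is handed in, with the robot touching nothing.
It also fails if it takes over 32 s, if anything falls off the work surface, if the arm or the gripper's body presses on something with over 40 N, if the wrist force passes 120 N, or if a joint passes its speed limit or range.

## Working session

There is one attempt and no reset: what is moved stays moved. The work goes in short steps, Python scripts to look and compute and a tool call to move; the robot and the scene stay as the last step left them, time stands still between calls to the robot, and variables do not carry over. Pictures are saved under pics/ and viewed, and the job is handed in when it is done.

Besides the shell and the picture viewer there is one more tool, called after "Request:" as name(argument=value, ...) on one line, values as JSON. arm_command: Moves the arm, as the interface text tells. Shift numbers are shares of 400 mm and turn numbers shares of 4 degrees, none past 1 either way. Its arguments: {"type":"object","properties":{"moves":{"type":"array"},"hand":{"type":"number"},"newtons":{"type":"number"}},"required":["moves"]}

```bash
mkdir -p pics
python3 - <<'E'
from rig import ctrl, snapshot, get_calibration
import cv2
print(ctrl.observe())
for n in ("scene","top"):
    im=snapshot(n); cv2.imwrite(f"pics/{n}0.png",im[:,:,::-1]); print(n,get_calibration(n))
E
```

```text
{'clock': 0.0, 'qpos': array([-1.19957984e+00,  1.24513467e-01,  1.65168687e+00,  1.68441781e-06,
        1.36751048e+00, -8.25924461e-02]), 'joint_velocities': array([-6.04808012e-04,  2.91301595e-04,  5.78546177e-04,  4.61696938e-04,
        5.61665428e-05,  1.29978698e-03]), 'joint_efforts': array([-3.81157115e-04, -4.23618650e+01, -3.65451944e+01, -1.55911366e-04,
        6.89477543e-03, -2.63123138e-05]), 'eef_pos': array([ 284.68365176, -583.57769775,  198.14008195]), 'tool_rot': array([-3.05902304e+00, -7.06268145e-01,  4.75608134e-04]), 'wrist_force': array([0.0568203 , 1.11562737, 0.7372243 ]), 'torque': array([ 0.06954253, -0.00751139,  0.00818569]), 'opening': 0.9997340302106491}
scene {'fx': 571.7525935529834, 'fy': 571.7525935529834, 'cx': 330.2039704394703, 'cy': 235.23517711642936, 'rvec': array([ 1.45678739,  2.00183751, -0.92351528]), 'tvec': array([ 167.83472214, -256.07546274, 1626.16782571])}
top {'fx': 543.7376452635547, 'fy': 543.7376452635547, 'cx': 314.87283731177814, 'cy': 245.1364789297084, 'rvec': array([ 2.13380038, -2.17567357,  0.13475449]), 'tvec': array([  20.15767659,  571.06377184, 1290.24662011])}
```

View pics/scene0.png

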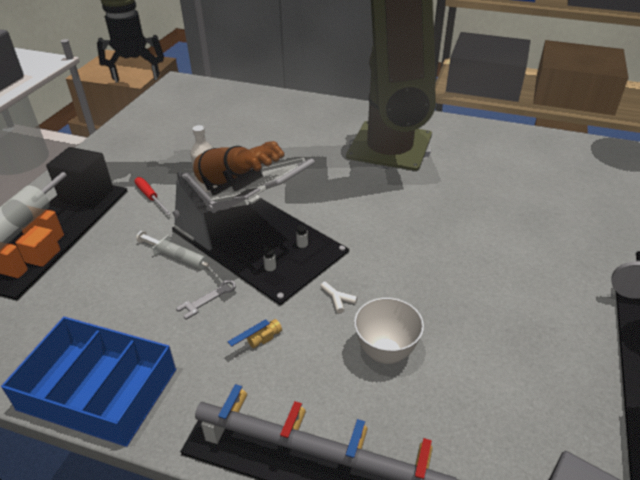

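View pics/top0.png

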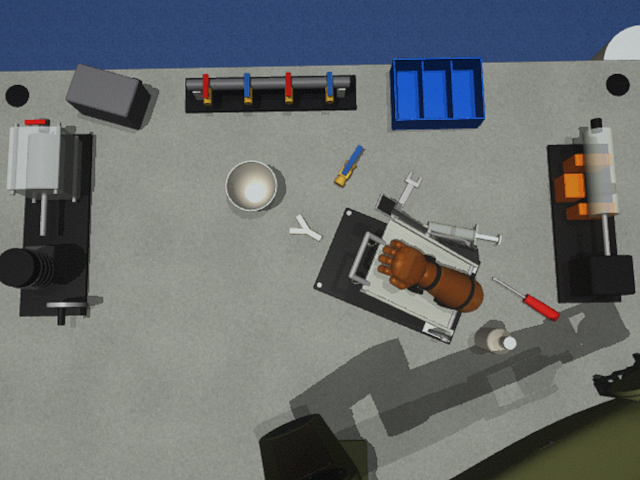

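Run:
```python
import cv2
t=cv2.imread("pics/top0.png")[160:360,300:520]; cv2.imwrite("pics/topz.png",cv2.resize(t,None,fx=3.6,fy=3,interpolation=3)[:, :] if 0 else cv2.resize(t,None,fx=3,fy=3,interpolation=2))
t=cv2.imread("pics/scene0.png")[120:320,140:360]; cv2.imwrite("pics/scz.png",cv2.resize(t,None,fx=3,fy=3,interpolation=2))
```

```text
(no output)
```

View pics/topz.png

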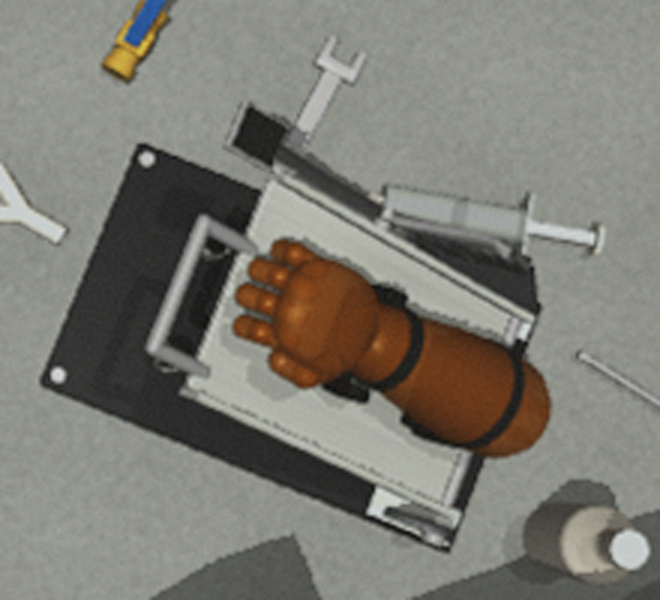

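View pics/scz.png

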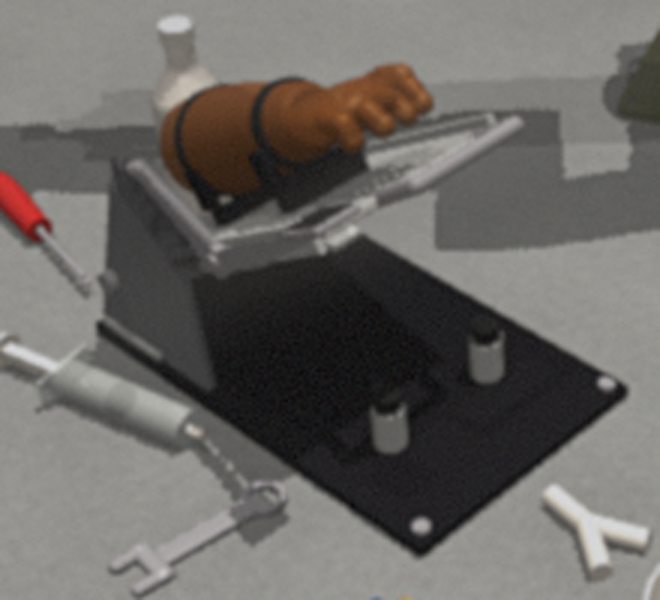

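```bash
cat > h.py <<'E'
import numpy as np, cv2
from rig import ctrl, snapshot, get_calibration
class Cam:
    def __init__(s,n):
        c=get_calibration(n); s.K=np.array([[c['fx'],0,c['cx']],[0,c['fy'],c['cy']],[0,0,1]]); s.R=cv2.Rodrigues(np.array(c['rvec']))[0]; s.t=np.array(c['tvec']); s.rv=np.array(c['rvec'])
        s.C=-s.R.T@s.t
    def ray(s,p): 
        d=s.R.T@np.linalg.solve(s.K,[p[0],p[1],1]); return d/np.linalg.norm(d)
    def plane(s,p,z):
        d=s.ray(p); return s.C+d*(z-s.C[2])/d[2]
    def proj(s,P): return cv2.projectPoints(np.array(P,float).reshape(-1,3),s.rv,s.t,s.K,None)[0].reshape(-1,2)
T=Cam("top");S=Cam("scene")
def tri(pt,ps):
    P=cv2.triangulatePoints(T.K@np.c_[T.R,T.t],S.K@np.c_[S.R,S.t],np.array(pt,float),np.array(ps,float)).ravel(); return P[:3]/P[3]
E
python3 - <<'E'
from h import *
zt=lambda u,v:(300+(u+.5)/3-.5,160+(v+.5)/3-.5)
zs=lambda u,v:(140+(u+.5)/3-.5,120+(v+.5)/3-.5)
a=T.plane(zt(137,143),12);b=T.plane(zt(42,383),12);c=T.plane(zt(450,550),12)
print(a,b,c,np.linalg.norm(a-b),np.linalg.norm(b-c))
a2=S.plane(zs(420,551),12);b2=S.plane(zs(627,388),12);d2=S.plane(zs(100,323),12)
print(a2,b2,d2,np.linalg.norm(a2-b2),np.linalg.norm(a2-d2))
# fit rigid 2D
M=np.array([[110,180],[-110,180],[-110,-180],[110,180],[-110,180],[110,-180]],float)
W=np.array([a,b,c,a2,b2,d2])[:,:2]
mm=M.mean(0);wm=W.mean(0);H=(M-mm).T@(W-wm);th=np.arctan2(H[0,1]-H[1,0],H[0,0]+H[1,1])
R=np.array([[np.cos(th),-np.sin(th)],[np.sin(th),np.cos(th)]]);o=wm-R@mm
print("yaw",th,np.degrees(th),"o",o,"resid",(M@R.T+o-W).round(1))
np.savez("base.npz",R=R,o=o,th=th)
# bed points
def bed(x,l,h,a): # base x, along, above
    y=-150+l*np.cos(a)-h*np.sin(a); z=65+l*np.sin(a)+h*np.cos(a)
    p=R@[x,y]+o; return [p[0],p[1],z]
im=cv2.imread("pics/top0.png");sc=cv2.imread("pics/scene0.png")
px=None
for a in (.4,.45,.5,.55,.6):
    for X in(98,):
        print(a,"paddle",np.round(T.proj(bed(X,302,23,a)),1),np.round(S.proj(bed(X,302,23,a)),1),np.round(T.proj(bed(X-116,310,0,a)),1),np.round(S.proj(bed(X-116,310,0,a)),1),np.round(bed(X,302,23,a)))
print("obs paddle top",zt(258,133),"bar top",zt(178,290),"bar scene",zs(470,153))
E
```

```text
[668.46296758 -69.09695495  12.        ] [469.86426104  14.05688613  12.        ] [ 328.62145829 -313.4150294    12.        ] 215.30445311207527 356.63340392162627
[672.42595254 -65.80530268  12.        ] [473.08823257  19.47392247  12.        ] [ 526.40022342 -390.14938036   12.        ] 216.81345171585892 355.70014660020814
yaw -0.40712216014749825 -23.32638152270085 o [ 499.38574799 -189.2518259 ] resid [[ 3.2  1.6]
 [-0.2  5.5]
 [-1.5  2.4]
 [-0.8 -1.7]
 [-3.4  0.1]
 [ 2.7 -7.9]]
0.4 paddle [[373.4 204. ]] [[254.5 212.5]] [[345.9 251.8]] [[304.  195.8]] [ 637. -119.  204.]
0.45 paddle [[377.3 204. ]] [[251.2 205.3]] [[349.  252.1]] [[301.5 188.8]] [ 634. -125.  217.]
0.5 paddle [[381.4 204.2]] [[247.6 198. ]] [[352.5 252.7]] [[298.6 181.6]] [ 631. -133.  230.]
0.55 paddle [[386.  204.5]] [[243.8 190.6]] [[356.4 253.3]] [[295.5 174.5]] [ 627. -140.  242.]
0.6 paddle [[390.9 205. ]] [[239.8 183.3]] [[360.7 254.2]] [[292.1 167.3]] [ 624. -149.  255.]
obs paddle top (385.6666666666667, 204.0) bar top (359.0, 256.3333333333333) bar scene (296.33333333333337, 170.66666666666666)
```

Run:
```python
import cv2
t=cv2.imread("pics/scene0.png")[150:230,190:330]; cv2.imwrite("pics/scz2.png",cv2.resize(t,None,fx=5.7,fy=5.7,interpolation=2))
t=cv2.imread("pics/top0.png")[185:265,340:440]; cv2.imwrite("pics/topz2.png",cv2.resize(t,None,fx=7,fy=7,interpolation=2))
```

```text
(no output)
```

View pics/scz2.png

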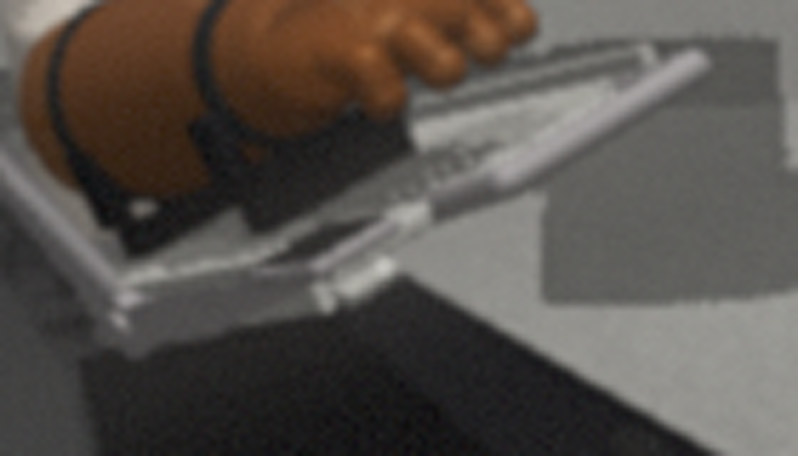

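View pics/topz2.png

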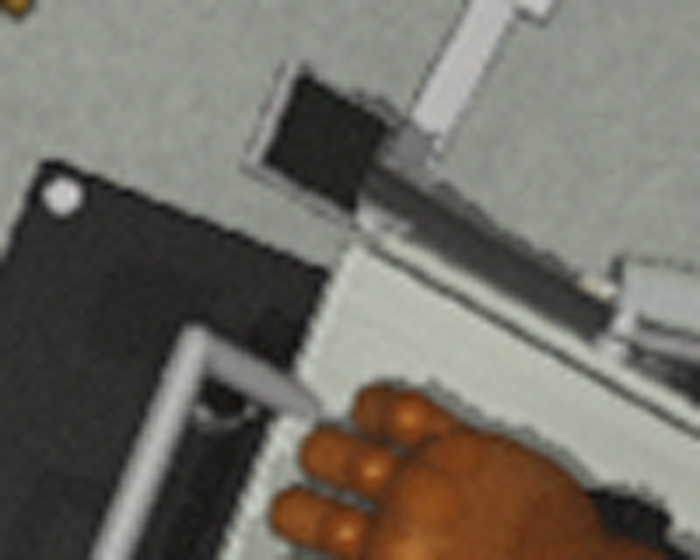

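Run:
```python
from h import *
z=np.load("base.npz");R=z["R"];o=z["o"]
f=lambda u,v:(340+(u+.5)/7-.5,185+(v+.5)/7-.5)
g=lambda u,v:(190+(u+.5)/5.7-.5,150+(v+.5)/5.7-.5)
for n,(p,q) in dict(paddle=(f(318,139),g(322,241)),rimR=(f(255,165),g(418,212)),rimL=(f(293,68),g(322,270)),bar=((359,256.3),(296.3,170.7))).items():
    P=tri(p,q); b=R.T@(P[:2]-o); e=T.proj(P)[0]-p
    l=np.hypot(b[1]+150,P[2]-65); ang=np.arctan2(P[2]-65,b[1]+150)
    print(n,P.round(1),"base",b.round(1),"l",l.round(1),"ang",ang.round(3),"reproj",e.round(2),(S.proj(P)[0]-q).round(2))
# quadrant screws free end in two views
for p,q in (((300+147/3,160+159/3),(140+421/3,120+526/3)),((300+58/3,160+375/3),(140+607/3,120+383/3))):
    P=tri(p,q);print(P,R.T@(P[:2]-o))
```

```text
paddle [ 627.3 -137.3  240.6] base [96.9 98.3] l 304.1 ang 0.616 reproj [-0.59  0.24] [-0.66 -0.08]
rimR [ 616.2 -112.6  250.7] base [ 76.9 116.7] l 324.9 ang 0.608 reproj [-2.83  1.04] [-3.08 -0.38]
rimL [ 647.4 -128.9  245.4] base [112.1 114. ] l 319.8 ang 0.599 reproj [-1.13  0.46] [-1.27 -0.16]
bar [520.8 -80.1 230.7] base [-23.6 108.7] l 307.2 ang 0.57 reproj [-0.96  0.33] [-0.98 -0.09]
[652.75986167 -75.01719975  12.83854347] [ 95.60465434 165.62885807]
[474.59902715   2.63304489  12.77902495] [-98.7410938  166.38624211]
```

The top view shows the black paddle at about (386,204), just past the tray's corner. The grab bar is at (359,256). The scene view shows the paddle edge-on at (246,192). From both views together, the paddle centre is at about (627,-137,241), with the bed at roughly 0.54 rad. The distance from the hinge comes out at 304 mm, against 303 expected. I'll rise, turn the tool square to the bed and shut the fingers.

Request:
arm_command(moves=[[0,0,-0.125,-1],[0,0,-0.125,-1],[0,0,-0.125,-1],[0,0,-0.125,-1],[0,0,-0.05,-1],[0,0,0,-1],[0,0,0,-1],[0,0,0,-1],[0,0,0,-1],[0,0,0,-1]], hand=1, newtons=40)

```text
clock: 1.1
eef_pos: [284.1, -582.1, 418.8]
tool_rot: [-2.597, -1.74, -0.005]
wrist_force: [-0.5, 0.4, 0.6]
opening: -0.002
```

Request:
arm_command(moves=[[0.11,0.03,0,0],[0.11,0.03,0,0],[0.11,0.03,0,0],[0.11,0.03,0,0],[0.11,0.03,0,0],[0.11,0.03,0,0],[0.11,0.03,0,0],[0.11,0.03,0,0],[0.11,0.03,0,0],[0.11,0.03,0,0]])

```text
clock: 2.1
eef_pos: [568.4, -211.9, 414.2]
tool_rot: [-2.596, -1.72, -0.003]
wrist_force: [-0.7, -1.4, -0.3]
opening: -0.001
```

Request:
arm_command(moves=[[0.077,0.02,0,0],[0.077,0.02,0,0],[0.075,0.02,0.05,0],[0,0,0.1,0],[0,0,0.1,0],[0,0,0.04,0],[0,0,0,0],[0,0,0,0]])

```text
clock: 2.9
eef_pos: [629.2, -123.2, 293.2]
tool_rot: [-2.585, -1.731, -0.001]
wrist_force: [0.1, 0.2, 1.1]
opening: -0.001
```

Run:
```python
from h import *
for n in ("scene","top"):
    im=snapshot(n)[:,:,::-1]; im=im[130:250,180:340] if n=="scene" else im[150:270,320:480]
    cv2.imwrite(f"pics/{n}1.png",cv2.resize(im,None,fx=5,fy=5,interpolation=2))
s=ctrl.observe();print(s['eef_pos'],s['wrist_force'],s['clock'],s['qpos'])
z=np.load("base.npz");print(z['R'].T@(s['eef_pos'][:2]-z['o']))
```

```text
[ 629.71043437 -123.45391323  294.45104701] [-0.05778065  0.47513399  0.54422383] 3.0 [-0.28684226  0.07756865  1.54245411  0.02001892  1.54245919  0.10323943]
[ 93.61859712 112.0243164 ]
```

View pics/scene1.png

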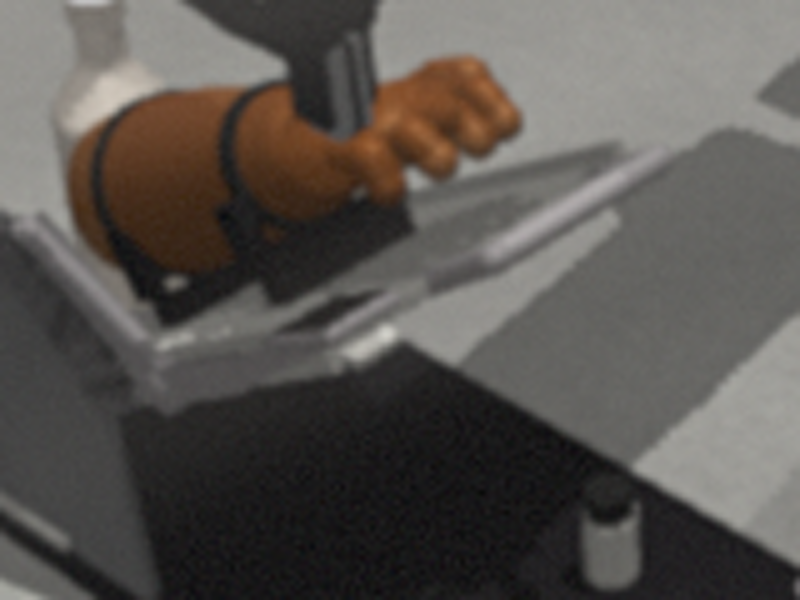

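View pics/top1.png

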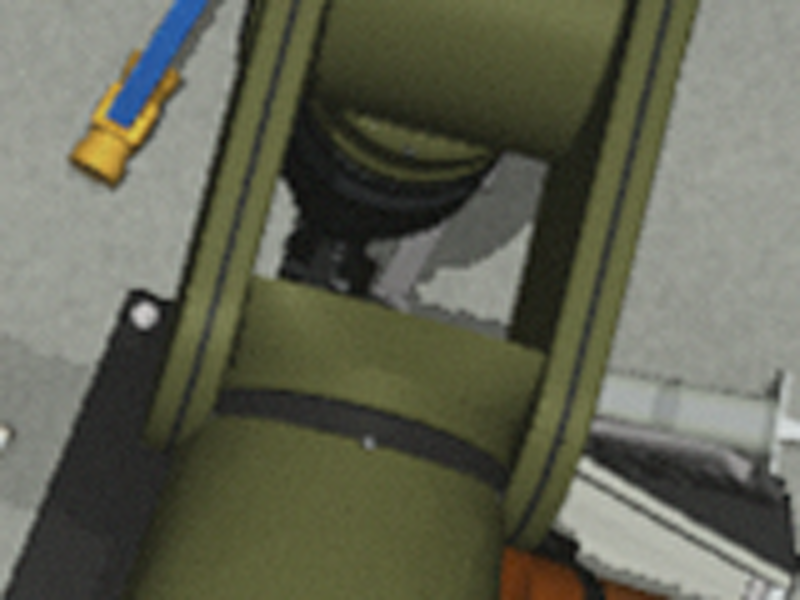

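Request:
arm_command(moves=[[-0.035,0.008,0,0],[0,0,0.04,0],[0,0,0.03,0],[0,0,0,0],[0,0,0,0]])

```text
clock: 3.5
eef_pos: [628.4, -140.3, 269.4]
tool_rot: [-2.594, -1.733, -0.011]
wrist_force: [0.4, -0.8, -1.0]
opening: 0.003
```

```bash
cat > look.py <<'E'
import sys
from h import *
im=snapshot("scene")[:,:,::-1][130:250,180:340]
cv2.imwrite(f"pics/{sys.argv[1]}.png",cv2.resize(im,None,fx=5,fy=5,interpolation=2))
s=ctrl.observe();z=np.load("base.npz");print(s['eef_pos'].round(1),s['wrist_force'].round(1),s['torque'].round(2),s['clock'],"base",(z['R'].T@(s['eef_pos'][:2]-z['o'])).round(1))
q=S.proj(s['eef_pos'])[0];print("tip px",q,((q-[180,130])*5).round())
E
python3 look.py s2
```

```text
[ 628.3 -140.3  269.2] [-0.3  0.1 -0.1] [ 0.05 -0.03  0.02] 3.55 base [99. 96.]
tip px [242.16953276 178.94855154] [311. 245.]
```

View pics/s2.png

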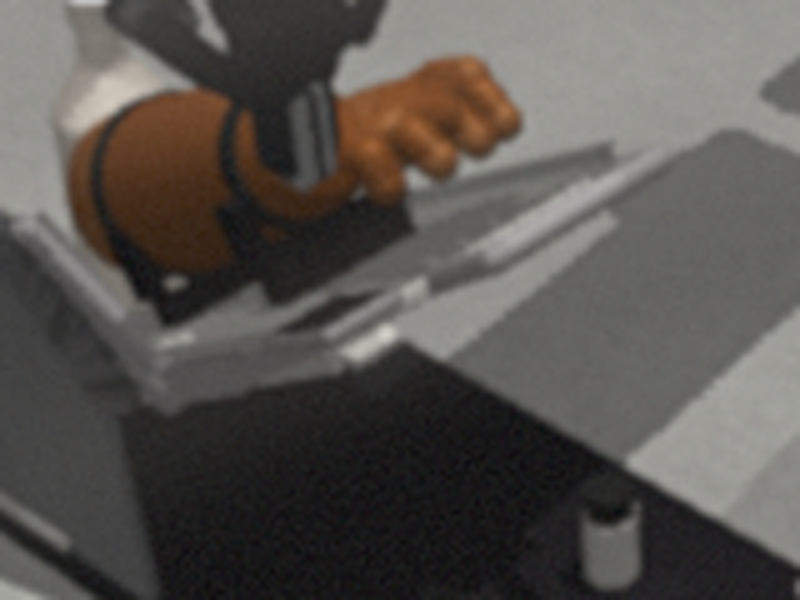

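Run:
```python
from h import *
print("C",S.C,T.C)
print("start tip scene",S.proj([284.7,-583.6,198.1]),"top",T.proj([284.7,-583.6,198.1]))
for z in (269,280,290,300,310): print(z,((S.proj([628.3,-140.3,z])[0]-[180,130])*5).round())
im=cv2.imread("pics/scene0.png")[0:110,70:190];cv2.imwrite("pics/g0.png",cv2.resize(im,None,fx=5,fy=5,interpolation=2))
im=cv2.imread("pics/top0.png")[300:480,500:640];cv2.imwrite("pics/g1.png",cv2.resize(im,None,fx=3,fy=3,interpolation=2))
im=cv2.imread("pics/s2.png")[0:400,150:550];cv2.imwrite("pics/s2g.png",(255*(cv2.resize(im,None,fx=1.5,fy=1.5)/255.)**.5).astype('uint8'))
```

```text
C [1387.70506292  270.87952784  859.68824214] [ 403.3463974     7.95584968 1352.22220522]
start tip scene [[140.02656118  95.94157428]] top [[602.56590481 366.59294205]]
269 [311. 245.]
280 [308. 220.]
290 [305. 196.]
300 [302. 173.]
310 [299. 149.]
```

View pics/g0.png

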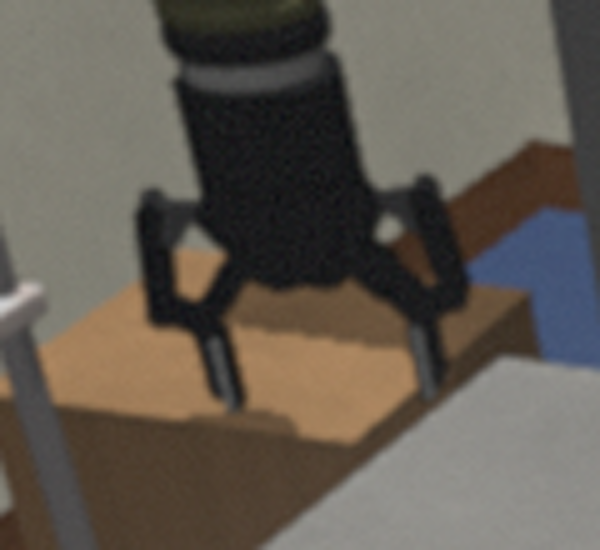

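View pics/s2g.png

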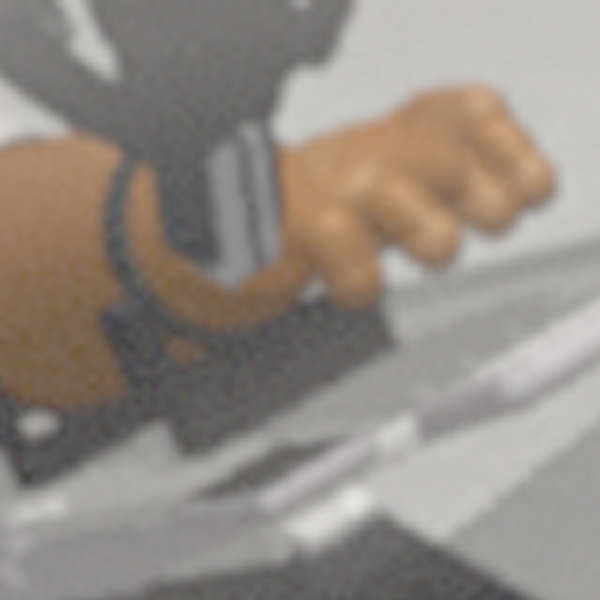

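View pics/g1.png

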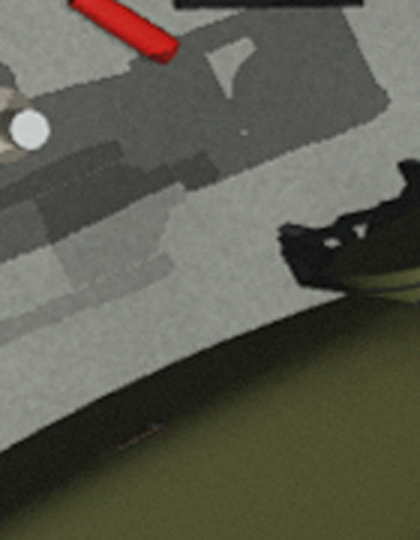

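The fingertip appears in the scene picture at about (241,167). That is roughly 25 mm higher than the reported TCP would project, so I'll find contact by force and approach slowly.

Request:
arm_command(moves=[[0,0,0.02,0],[0,0,0.02,0],[0,0,0.01,0],[0,0,0.01,0],[0,0,0,0]])

```text
clock: 4.05
eef_pos: [628.2, -139.0, 243.0]
tool_rot: [-2.593, -1.734, -0.011]
wrist_force: [-0.1, 0.3, 0.6]
opening: -0.001
```

```bash
python3 look.py s3
```

```text
[ 628.4 -139.1  243.5] [-0.7  0.  -0.4] [-0.   -0.05 -0.04] 4.1 base [98.6 97.1]
tip px [244.11916379 190.69493141] [321. 303.]
```

View pics/s3.png

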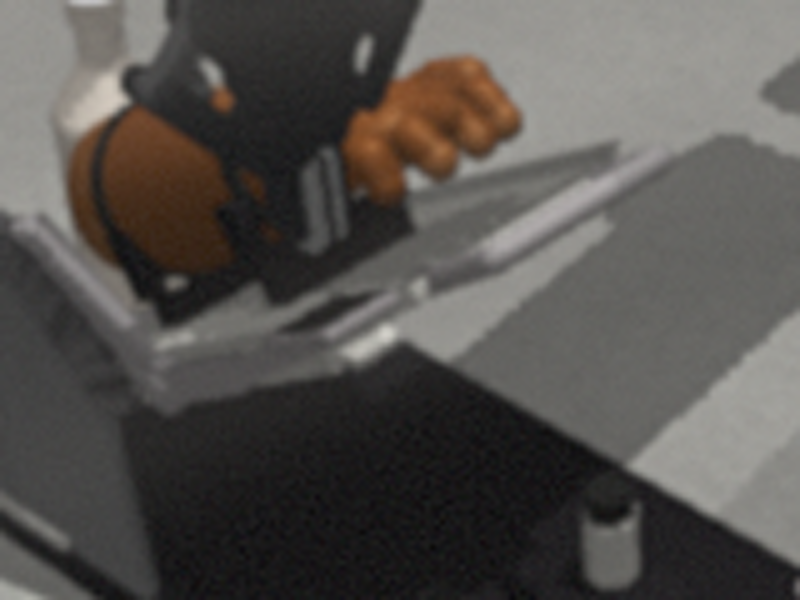

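Request:
arm_command(moves=[[0,0,0.01,0],[0,0,0.01,0],[0,0,0.007,0],[0,0,0,0]])

```text
clock: 4.5
eef_pos: [628.7, -139.0, 232.6]
tool_rot: [-2.594, -1.734, -0.013]
wrist_force: [-0.4, -0.2, -0.2]
opening: 0.002
```

Request:
arm_command(moves=[[0,0,0.01,0],[0,0,0.01,0],[0,0,0,0]])

```text
clock: 4.8
eef_pos: [628.8, -138.8, 224.0]
tool_rot: [-2.594, -1.735, -0.013]
wrist_force: [0.0, -0.5, 0.4]
opening: 0.0
```

```bash
python3 look.py s4
```

```text
[ 628.9 -138.8  224.3] [-0.6 -0.8 -0.7] [-0.06 -0.01  0.01] 4.85 base [98.9 97.6]
tip px [245.15927745 199.27145518] [326. 346.]
```

View pics/s4.png

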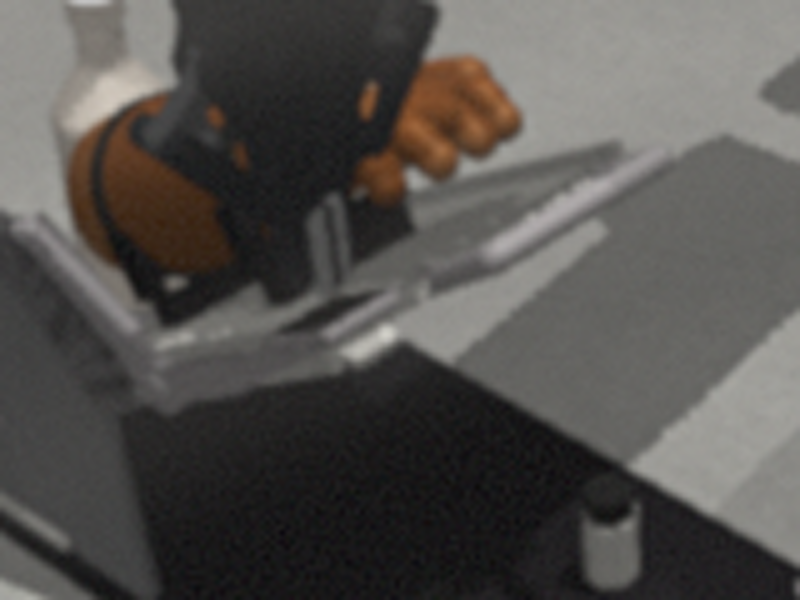

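Request:
arm_command(moves=[[0,0,0.01,0],[0,0,0.01,0],[0,0,0,0]])

```text
clock: 5.15
eef_pos: [629.0, -138.7, 215.9]
tool_rot: [-2.595, -1.735, -0.014]
wrist_force: [-0.1, 0.5, -0.6]
opening: -0.005
```

Request:
arm_command(moves=[[0,0,0.01,0],[0,0,0,0]])

```text
clock: 5.35
eef_pos: [629.2, -138.8, 212.1]
tool_rot: [-2.596, -1.735, -0.014]
wrist_force: [-0.5, 0.0, 1.3]
opening: 0.002
```

```bash
python3 look.py s5
```

```text
[ 629.3 -138.8  212.4] [ 0.   0.7 -0.5] [0.01 0.01 0.03] 5.4 base [99.3 97.7]
tip px [245.67589495 204.51960882] [328. 373.]
```

View pics/s5.png

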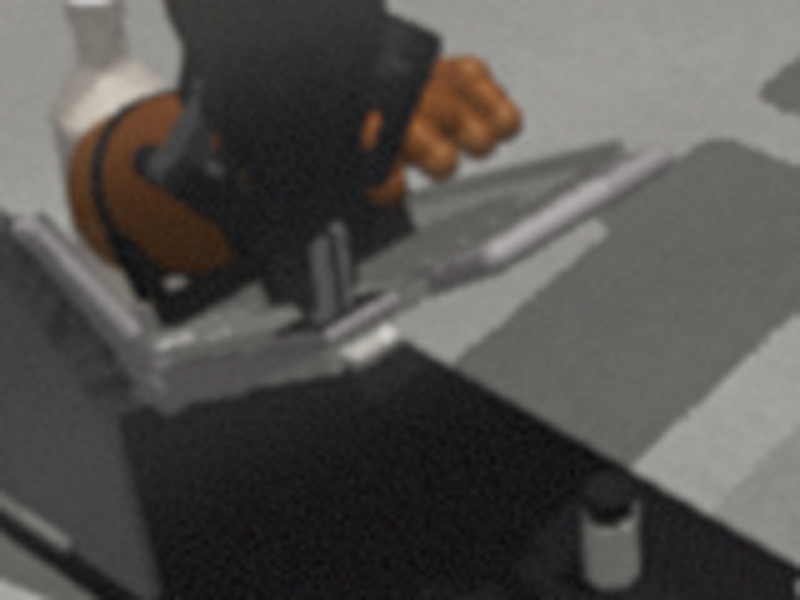

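Request:
arm_command(moves=[[0,0,0.01,0],[0,0,0,0]])

```text
clock: 5.6
eef_pos: [629.9, -139.0, 209.7]
tool_rot: [-2.597, -1.737, -0.017]
wrist_force: [-2.8, -3.0, 1.5]
opening: 0.002
```

```bash
python3 -c "
from rig import ctrl
for i in range(3):
    s=ctrl.observe();print(s['eef_pos'].round(1),s['wrist_force'].round(1),s['torque'].round(2))"
```

```text
[ 629.9 -139.   209.7] [-2.8 -3.   1.5] [-0.25  0.26 -0.  ]
[ 629.9 -139.   209.7] [-2.8 -3.   1.5] [-0.25  0.26 -0.  ]
[ 629.9 -139.   209.7] [-2.8 -3.   1.5] [-0.25  0.26 -0.  ]
```

```bash
python3 look.py s6
python3 - <<'E'
import cv2
im=cv2.imread("pics/s6.png")[150:450,150:550];cv2.imwrite("pics/s6g.png",(255*(cv2.resize(im,None,fx=1.9,fy=1.9)/255.)**.45).astype('uint8'))
E
```

```text
[ 629.8 -139.2  209.9] [-1.1 -1.8  3.1] [-0.28  0.2  -0.02] 5.65 base [99.9 97.6]
tip px [245.51677388 205.69561177] [328. 378.]
```

View pics/s6g.png

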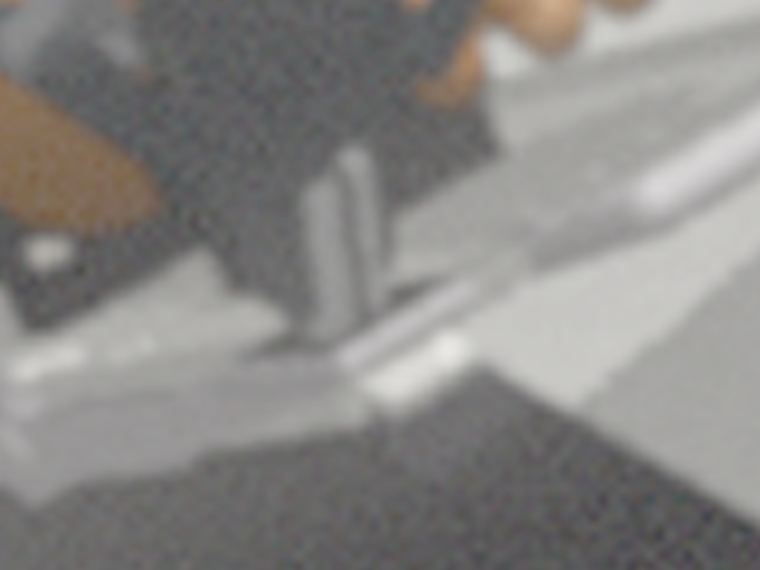

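Request:
arm_command(moves=[[0.004,-0.003,0.009,0],[0.004,-0.003,0.009,0],[0.004,-0.002,0.009,0],[0.004,0,0.009,0],[0,0,0,0]])

```text
clock: 6.15
eef_pos: [632.5, -132.2, 198.6]
tool_rot: [-2.604, -1.741, -0.027]
wrist_force: [0.3, -1.1, 3.9]
opening: 0.002
```

```bash
python3 look.py s7
```

```text
[ 632.5 -132.3  198.7] [ 0.7 -1.4  4. ] [-0.14 -0.13 -0.03] 6.2 base [ 99.7 105. ]
tip px [248.87638112 212.00723814] [344. 410.]
```

View pics/s7.png

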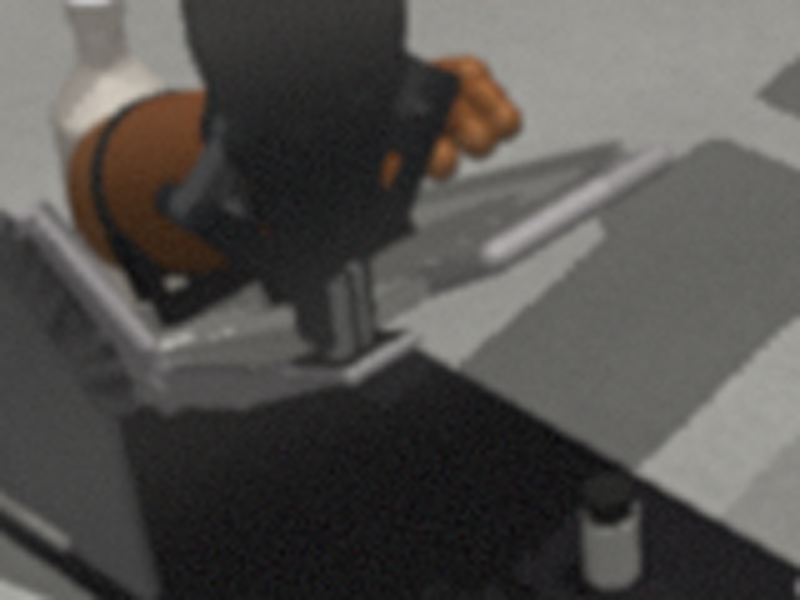

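Request:
arm_command(moves=[[0.006,-0.004,0.011,0],[0.006,-0.004,0.011,0],[0.006,-0.003,0.012,0],[0.006,0,0.012,0],[0.006,0,0.012,0],[0.006,0,0.012,0]])

```text
clock: 6.8
eef_pos: [637.7, -121.6, 177.8]
tool_rot: [2.608, 1.74, 0.031]
wrist_force: [-1.7, -0.4, 6.7]
opening: 0.001
```

```bash
python3 look.py s8
```

```text
[ 637.8 -121.1  176.8] [ 1.8 -0.1  4.7] [-0.15 -0.22  0.01] 6.85 base [100.1 117.4]
tip px [254.23952581 223.91825574] [371. 470.]
```

View pics/s8.png

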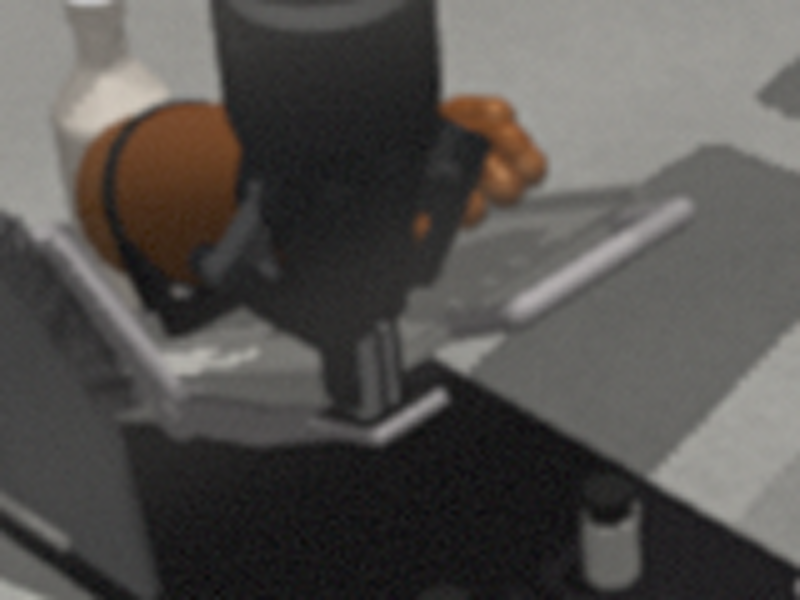

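Request:
arm_command(moves=[[0.005,-0.004,0.012,0],[0.005,-0.003,0.012,0],[0.005,-0.002,0.012,0],[0.005,0,0.012,0],[0.005,-0.002,0.012,0],[0.005,0,0.012,0],[0.0045,-0.002,0.012,0],[0.004,0,0.012,0],[0.004,-0.002,0.012,0],[0.004,0,0.012,0]])

```text
clock: 7.85
eef_pos: [645.1, -105.7, 137.7]
tool_rot: [2.594, 1.731, 0.038]
wrist_force: [-1.1, -0.8, 6.0]
opening: 0.005
```

```bash
python3 look.py s9
```

```text
[ 645.  -105.3  136.7] [ 2.9 -0.7  5. ] [-0.07 -0.46 -0.06] 7.9 base [100.5 134.7]
tip px [262.08457568 244.01903526] [410. 570.]
```

View pics/s9.png

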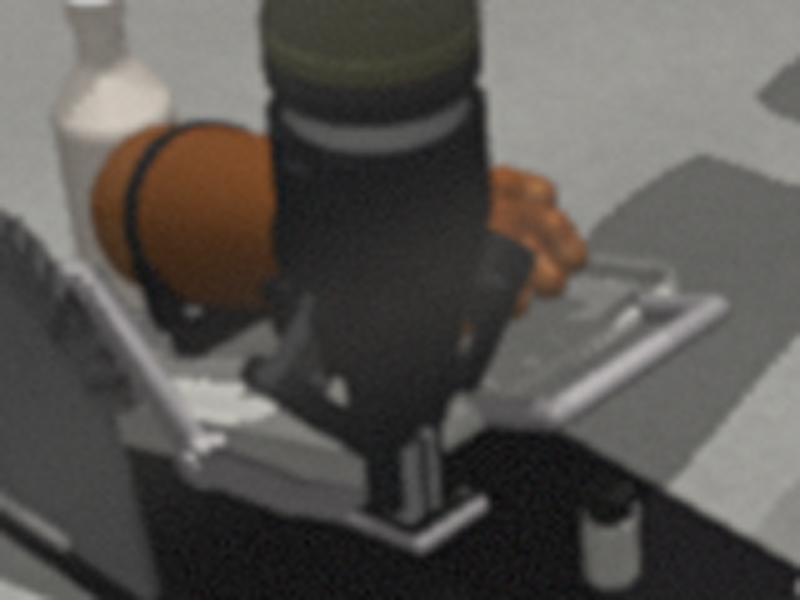

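Request:
arm_command(moves=[[0.004,-0.002,0.012,0],[0.004,-0.002,0.012,0],[0.0035,-0.002,0.012,0],[0.0035,-0.002,0.012,0],[0.003,-0.002,0.012,0],[0.003,-0.002,0.012,0],[0.003,-0.002,0.012,0],[0.0025,-0.002,0.012,0],[0.0025,-0.002,0.012,0],[0.0025,-0.002,0.012,0]])

```text
clock: 8.9
eef_pos: [650.1, -95.1, 95.9]
tool_rot: [2.581, 1.722, 0.049]
wrist_force: [0.6, -2.1, 5.7]
opening: 0.002
```

```bash
sed -i 's/130:250,180:340/160:280,180:340/; s/\[180,130\]/[180,160]/' look.py; python3 look.py s10
```

```text
[649.9 -94.9  95. ] [ 3.5 -0.9  3.8] [-0.25 -0.58  0.03] 8.95 base [100.8 146.3]
tip px [267.69821209 262.74217654] [438. 514.]
```

View pics/s10.png

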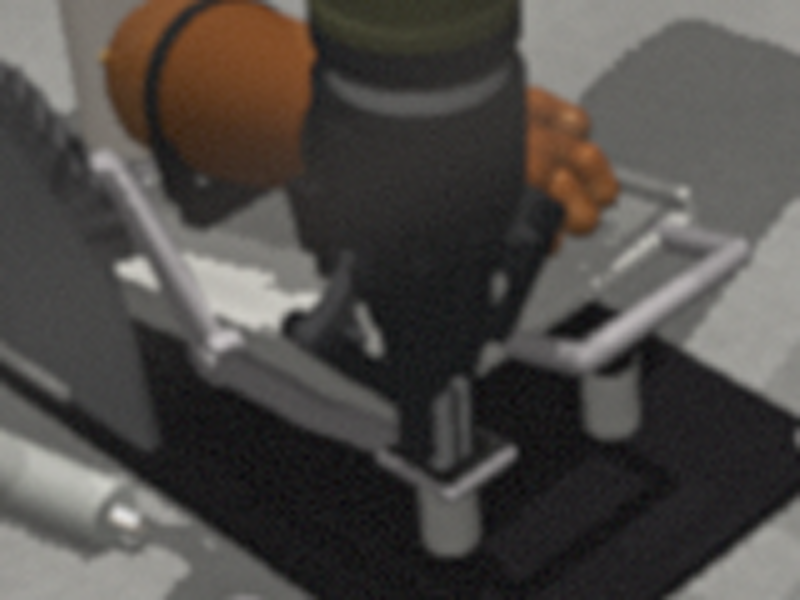

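Request:
arm_command(moves=[[0.002,0,0.012,0],[0.002,0,0.012,0],[0.002,0,0.012,0],[0.002,0,0.012,0],[0.0015,0,0.012,0],[0.001,0,0.012,0],[0.001,0,0.012,0],[0.001,0,0.012,0],[0.001,0,0.012,0]])

```text
clock: 9.85
eef_pos: [652.2, -89.7, 53.9]
tool_rot: [2.583, 1.726, 0.042]
wrist_force: [-0.5, -1.0, 6.3]
opening: 0.003
```

```bash
python3 look.py s11
```

```text
[652.  -89.6  52.9] [ 2.2 -1.2  3.1] [-0.24 -0.39 -0.03] 9.9 base [100.7 152. ]
tip px [271.20345163 279.38795535] [456. 597.]
```

View pics/s11.png

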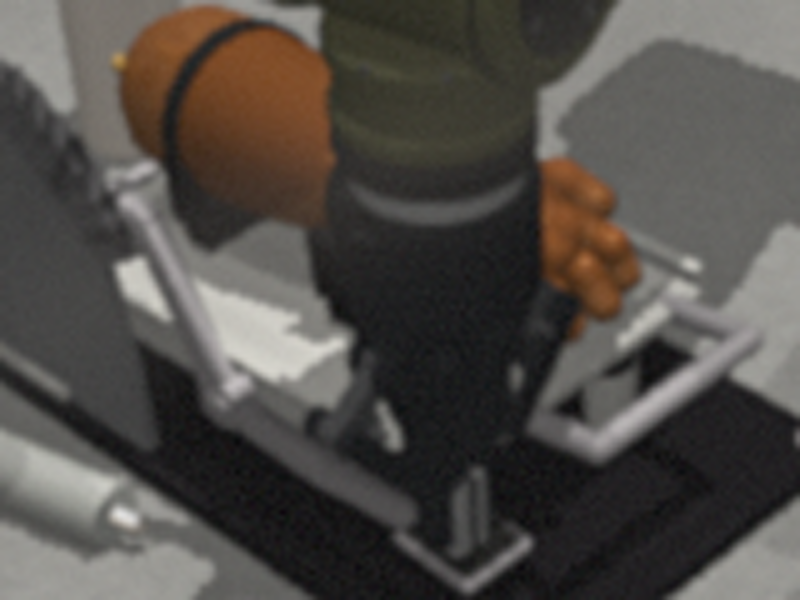

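Request:
arm_command(moves=[[0.0005,0,0.012,0],[0,0,0.012,0],[0,0,0.012,0],[0,0,0.012,0]])

```text
clock: 10.3
eef_pos: [652.5, -89.0, 35.0]
tool_rot: [2.584, 1.728, 0.04]
wrist_force: [-3.0, -0.4, 15.2]
opening: 0.002
```

Request:
arm_command(moves=[[0,0,0.012,0],[0,0,0.012,0]])

```text
clock: 10.5
eef_pos: [652.9, -89.4, 33.7]
tool_rot: [2.585, 1.729, 0.035]
wrist_force: [-16.3, 3.2, 32.7]
opening: -0.001
```

```bash
python3 look.py s12
```

```text
[652.8 -89.3  33.8] [-15.4   1.8  30.1] [ 0.19  2.54 -0.12] 10.55 base [101.3 152.5]
tip px [271.80479056 286.44777608] [459. 632.]
```

View pics/s12.png

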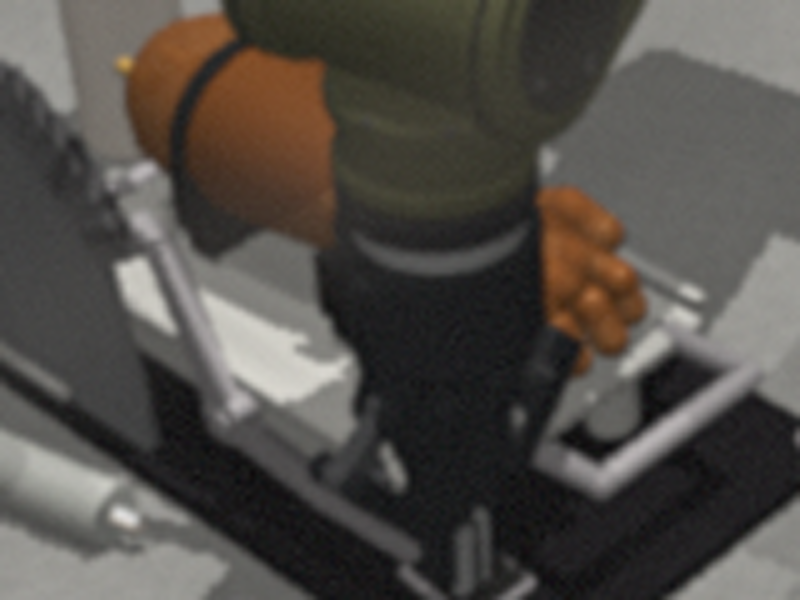

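The force jumped from about 6 N to 30 N while the motion stopped at z≈34, so the bed is on its stops. Next I'll let go straight upward.

Request:
arm_command(moves=[[0,0,-0.01,0],[0,0,-0.015,0],[0,0,-0.02,0],[0,0,-0.03,0],[0,0,-0.05,0],[0,0,-0.1,0],[0,0,-0.12,0],[0,0,-0.12,0],[0,0,-0.12,0],[0,0,-0.12,0]])

```text
clock: 11.55
eef_pos: [633.3, -81.7, 308.4]
tool_rot: [-2.608, -1.746, 0.01]
wrist_force: [0.7, 0.1, 0.4]
opening: 0.001
```

```bash
python3 look.py s13
```

```text
[636.7 -82.3 319.8] [ 0.8 -0.2  7.2] [-0.06 -0.05 -0.01] 11.6 base [ 83.7 152.5]
tip px [268.25094007 163.19548923] [441.  16.]
```

View pics/s13.png

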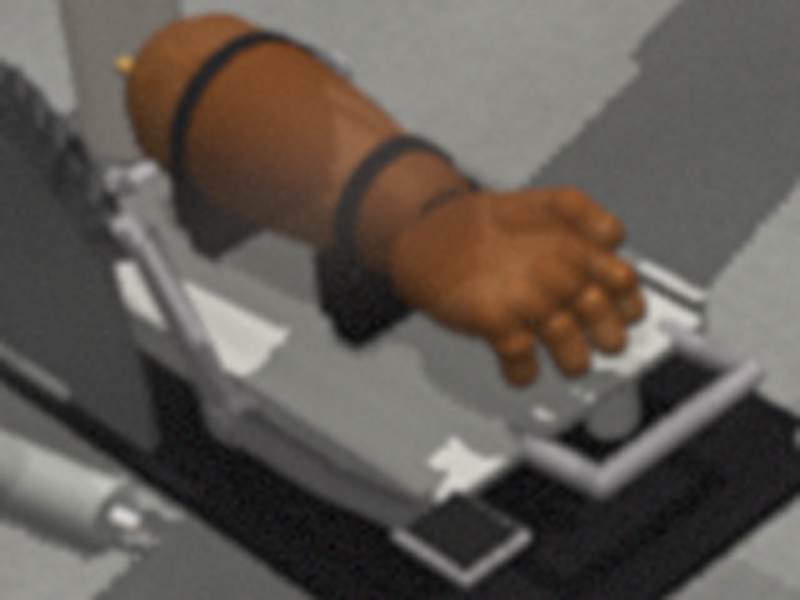

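Run:
```python
from h import *
z=np.load("base.npz");R=z["R"];o=z["o"]
def bed(x,l,h,a):
    y=-150+l*np.cos(a)-h*np.sin(a); zz=65+l*np.sin(a)+h*np.cos(a)
    p=R@[x,y]+o; return [p[0],p[1],zz]
Z=lambda P:((S.proj(P)[0]-[180,160])*5).round()
for a in(0,.05,.1): print(a,"released",Z(bed(97,302,23,a)),"half",Z(bed(97,303.3,13,a)),"pressed",Z(bed(97,303.8,3,a)),"bar",Z(bed(-20,310,6,a)))
im=snapshot("scene")[:,:,::-1];cv2.imwrite("pics/full.png",im)
s=ctrl.observe();print(s['eef_pos'],s['joint_velocities'].round(3),s['wrist_force'])
```

```text
0 released [457. 528.] half [461. 548.] pressed [463. 567.] bar [674. 421.]
0.05 released [452. 498.] half [457. 519.] pressed [460. 539.] bar [672. 393.]
0.1 released [445. 467.] half [451. 489.] pressed [455. 509.] bar [669. 363.]
[637.10978262 -82.48304307 317.41653939] [-0.001  0.038  0.1   -0.001 -0.047  0.001] [ 1.33877222 -0.5475615   0.36092951]
```

View pics/full.png

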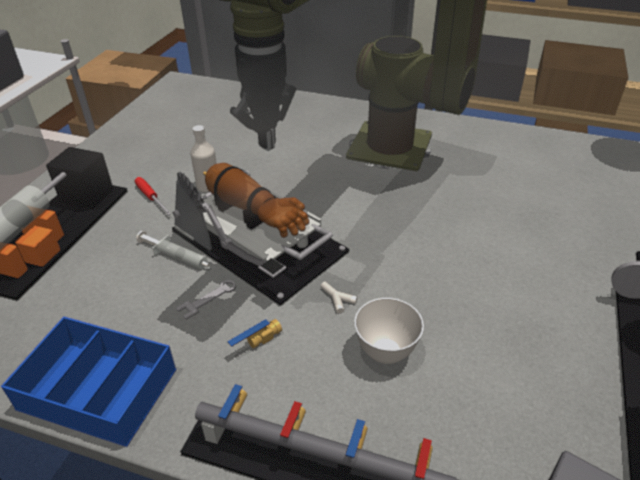

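The bed looks flat and the paddle has sprung up. I'll move the arm aside for a two-view check.

Request:
arm_command(moves=[[0,0,-0.12,0],[-0.1,0,-0.06,0],[-0.11,0,0,0],[-0.11,0,0,0],[-0.11,0,0,0],[-0.11,0,0,0],[-0.11,0,0,0],[-0.1,0,0,0],[0,0,0,0],[0,0,0,0]])

```text
clock: 12.65
eef_pos: [513.6, -362.6, 369.1]
tool_rot: [-2.588, -1.745, 0.005]
wrist_force: [0.6, 0.5, 0.8]
opening: 0.002
```

Run:
```python
from h import *
im=snapshot("top")[:,:,::-1];cv2.imwrite("pics/topf.png",im)
cv2.imwrite("pics/topfz.png",cv2.resize(im[160:360,300:520],None,fx=3,fy=3,interpolation=2))
im=snapshot("scene")[:,:,::-1];cv2.imwrite("pics/scf.png",im)
cv2.imwrite("pics/scfz.png",cv2.resize(im[200:310,180:340],None,fx=5,fy=5,interpolation=2))
a=cv2.imread("pics/top0.png");d=cv2.absdiff(a,cv2.imread("pics/topf.png")).max(2);print(ctrl.observe()['eef_pos'],ctrl.observe()['clock'])
```

```text
[ 514.15427256 -361.86041815  369.27876187] 12.75
```

View pics/topfz.png

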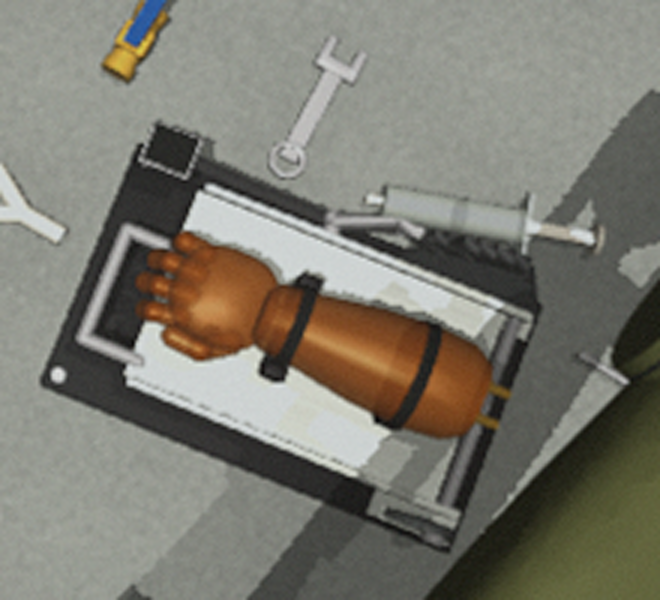

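View pics/scfz.png

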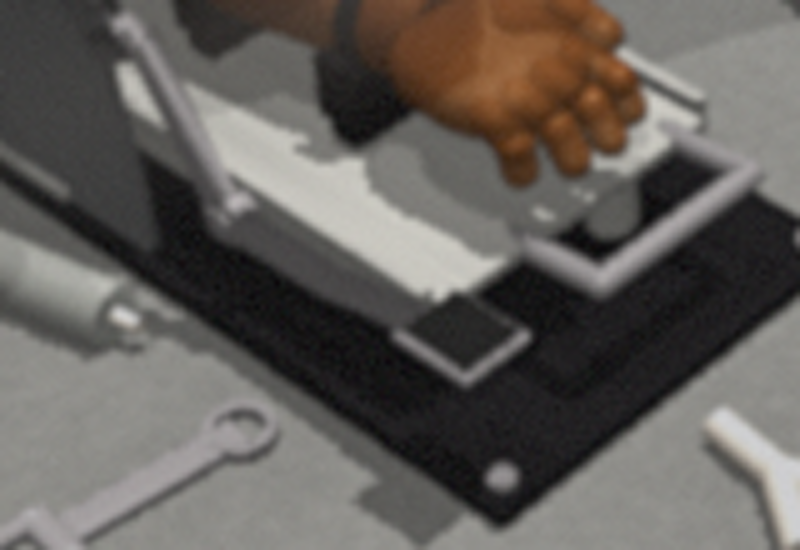

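```bash
python3 - <<'E'
from h import *
z=np.load("base.npz");R=z["R"];o=z["o"]
zt=lambda u,v:(300+(u+.5)/3-.5,160+(v+.5)/3-.5)
zs=lambda u,v:(180+(u+.5)/5-.5,200+(v+.5)/5-.5)
for n,p,q in (("paddle",zt(174,151),zs(463,334)),("bar mid",zt(104,286),zs(675,226)),("bar corner",zt(128,229),zs(600,285))):
    P=tri(p,q);print(n,P.round(1),(R.T@(P[:2]-o)).round(1),(T.proj(P)[0]-p).round(2))
E
python3 -c "
from rig import ticket; print(ticket.finish_job())"
```

```text
paddle [646.2 -90.9  83.4] [ 95.9 148.5] [-1.31  0.47]
bar mid [542.6 -36.2  67.7] [-20.9 157.7] [-0.24  0.08]
bar corner [587.3 -54.7  68.1] [ 27.5 158.3] [-0.89  0.3 ]
the job is handed in; nothing more can be done
None
```

The phantom's bed is lying flat on its stops and the paddle has sprung back. The job is handed in, with the last clock reading at 12.75 s of the 32 s allowed. The hand-in gives no verdict, so the result rests on my own checks.

**What I did:** I found the cradle, paddle and bed angle (about 0.54 rad) from the two camera views. With shut fingers I pressed the paddle down at about 4 N while the bed stayed still. Keeping it pressed, I followed the arc at about 5–7 N until the bed met its stops. There the force rose to about 33 N and the motion stopped. I then lifted straight off and moved the arm clear.

**Last checks:**

| Check | Measured | Expected |
|---|---|---|
| Grab bar height | 68 mm | about 71 mm with the bed flat |
| Paddle height | 83 mm | 88 mm with the bed flat and paddle released, about 68 mm if still pressed |

- **Paddle:** it has clearly come back up. It read 5 mm low, which I put down to the cameras because the bar also read 3 mm low. I could not see the pawl hook in its notch directly.
- **Surroundings:** by eye, the things around the cradle look unmoved, and the gripper ended clear of everything.

**What disagreed:**
- **Fingertip height:** in the pictures it sat about 25 mm above the reported TCP, so I found contact by force instead.
- **Force at the stops:** the final push of about 33 N was firmer than the bed needed. It was under the 120 N wrist limit.

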